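Couple the tow bar to the hitch yoke

ROBOT

A 6-joint arm with a two-finger parallel gripper is mounted at the origin on the work surface. World frame = base frame: x ahead of the robot, y to its left, z up, the work surface at z = 0. Lengths are in mm, angles in rad, forces in N, time in s.
With the tool pointing down it reaches from about 300 to 775 mm from the base axis. Payload 14.6 kg.
Tool frame: the origin (TCP) lies midway between the tips of the shut fingers; the grasp point (between the pads) lies 19 mm behind it (manip.hold_point_z is the distance from the TCP to the grasp point, in mm); z points along the fingers, y is the direction in which the jaws open and shut (so a half turn about z gives the same grasp; the last joint's range is limited). The gripper opens to 94 mm and grips with 3 to 60 N. Pads are 16 mm wide; open, the fingers measure 119 mm over their backs; the gripper's body (75 mm by 177 mm) begins 78 mm behind the grasp point.
Start: joints at [-1.343, 0.3, 1.521, -0, 1.321, -0.067], TCP at [159.795, -526.265, 205.446] pointing down, gripper open.
Joint ranges: [-3.03, 3.03], [-0.79, 2.21], [0.23, 2.52], [-1.04, 4.18], [0, 3.07], [-2.55, 2.55]. Speed limits (rad/s): [2.22, 2.22, 2.57, 3.14, 3.14, 3.14].

INTERFACE

Orientations are given as [roll, pitch, yaw] about the fixed x, y, z axes, in that order (R = Rz(yaw) Ry(pitch) Rx(roll)).
In Python, from cell import manip gives the robot as it stands.
- The arm moves only by the shell command python3 -m crank 'ROWS' [OPENING] [FORCE]. ROWS is JSON, a list of rows, each an object with "offset": the shift along the world's x, y, z in m, a list of three; "spin": the turn about the world's z in degrees. In form: [{"offset": [dx, dy, dz], "spin": spin}, ...]. A call has exactly 8 rows; each row is the pose to reach, as a shift and turn from the pose measured when the call began; what a row does not reach only later rows make up. A row lasts 1/12 s, in which the tool goes at most 41.7 mm and 7.16 degrees, less where a joint would pass 70% of its speed; a pose out of reach is approached as far as the arm can. A call with a gripper value outside its range is refused whole. OPENING is the opening, from 0 (shut) to 1 (fully open), set as the call begins (- or left out, the last holds). The fingers move at their own pace and stop on an object; FORCE is the grip in N (left out, the last holds). Time passes only in rows, so rows that repeat a pose let the fingers close, or fill a call up. It gives the time, the measured TCP pose, the force and the opening at its end, in the units of the state.
- manip.read_state(): the state, without advancing time (a new reading comes with each control period).
- manip.camera(name): name is "side" or "top"; returns a dict with "pixels" (400x640x3 uint8, red, green, blue), "fx", "fy", "cx", "cy" (pixels), "extrinsics" (4x4, takes a point from world to camera coordinates). Camera axes: x right, y down, z forward; pixel columns grow to the right and rows downward; lengths in mm; the calibration is good to about 2 mm. A picture is of the moment at which its call begins. There is no depth.
- manip.sign_off(): hands the job in, once; it reports no verdict.
Trained networks look in a picture, given as the dict that the camera call returned (one of the last four; its "shot" number tells which), for a name from the list of things; names that differ only in an ending like _2 or _b are one class to them, and where a whole thing is asked for, a point or a joint stands for the part that bears it (a point fixed in the world has none). Each returns a list of dicts, best first, with "conf" (0 to 1); they miss things now and then, are a little off and sometimes report something else, mostly with a low value. They report only what shows in the picture. A call takes as long as a camera call. They do not tell look-alikes from the thing itself.
- manip.search_frame(picture, name): "location" ([x, y, z] in mm, in world coordinates, good to about 4 mm: the middle of the surface that is visible of it).
- manip.masks_of(picture, name): "mask" (400x640 bool, what is visible of it).
The state is a dict: "clock": time; "joints": joint angles; "qd": joint speeds; "effort": joint torques, N m; "eef_pos": TCP position; "eef_rot": TCP orientation; "wrist_force": force on the tool from outside, world axes, zero at the start; "moment": the same for the moment, N m; "finger_gap": finger opening in mm.
Only numpy, scipy, OpenCV 4.12 (cv2) and the standard library are available. Lean on these libraries where they do the work, as an engineer would, in place of code of your own. Each camera call takes 0.05 s, during which the arm holds its last target. There are 200 camera calls.

TASK

Couple the cart's tow bar to the hitch yoke on the bench: slide the tow bar end along its plank until its eyed tab is all the way between the yoke's ears, with the shoulder up against them, then push the waiting hitch pin by its head until it has passed through both ears and the eye and its head is up against the boss. Leave the other things on the bench as they are.

Things in the scene. Friction and masses are not known exactly. Their poses are not given: they have to be found in the camera images.
- yoke: Dark steel clevis on a plank, both fixed. Origin at bench height under the middle of the ear holes; x from the mouth into the yoke (tow bar goes in along +x), y along the pin's axis (pin goes in along +y), z up. In mm: plank x -210 to 80, y +-85, top 20 above the bench; ears x -30 to 30, 12 thick, tops at 82, inner faces at y +-13.5; gap open at x -30, closed by a web at x 32.
- yoke_hole (a point): Middle of the gap on the axis of the ear holes, 60 mm above the bench; axes as the yoke's. The -y ear has a round boss (42 dia) outside, ending at y -58; the hole through boss and ear is 19 dia, the far (+y) ear's hole 22 dia. Feet 6 thick lie on the plank beside the ears, x -25 to 45, out to y +-67.
- tow_bar: Loose bright steel tow bar end, 0.45 to 0.8 kg, standing on the plank before the mouth. Origin on its underside below the eye; x forward to the nose, z up. In mm: tab 20 thick, 58 tall, x -30 to 28, round nose; shoulder plate 60 wide, 50 tall, x -42 to -30; bar 20 wide, 50 tall; tail plate 60 wide, 50 tall, x -92 to -80. Slides with 2 to 8 N.
- bar_eye (a point): Centre of the tow bar's level eye (24 dia along y), 40 mm above its underside; axes as the tow bar's. In line with the ear holes when the shoulder meets the ears' front faces (origin at x 0, y 0 of the yoke). At the start it is 70 to 95 mm short of that, up to 6 mm to a side and turned by up to 0.1 rad.
- bar_tail (a point): Centre of the flat rear face of the tow bar's tail plate, 25 mm above its underside; a place to push.
- hitch_pin: Loose bright steel pin, 0.18 to 0.29 kg, level in the boss's hole, its tip still inside the ear. Origin on its axis where shank and head meet; y along the shank to the tip. In mm: shank 18 dia, 103 long, the last 12 tapering to 8 dia. Home: origin at y -58 of the yoke, head against the boss; at the start drawn back 59 to 64 from there. Slides with a few N.
- pin_tip (a point): Tip of the hitch pin, on its axis.
- pin_head (a point): Centre of the flat end of the hitch pin's head (32 dia, 12 mm thick), 12 mm from the body's origin; a place to push. It droops by 1 to 4 mm while the pin is drawn back.
- offcut: Bystander: pale timber offcut 110 x 45 x 35 mm, origin under its centre.
- bolt: Bystander: steel hexagon bolt standing on its head, 65 mm tall, shank 16 dia, origin under its centre.
- nail_tin: Bystander: open metal tin, 72 dia, 70 mm tall, origin under its centre.
- wrench: Bystander: lying wrench 190 mm long, origin under its middle.
- hammer: Bystander: lying hammer 300 mm long with a green handle, origin under its middle.
- mug: Bystander: white mug, 80 dia, 95 mm tall, origin under its centre.
- glue: Bystander: yellow bottle, 60 dia, 160 mm tall, origin under its centre.
- tape: Bystander: black tape measure 70 x 34 x 62 mm, origin under its centre.
Mind the look-alikes: they are no part of the job. Leave any orange look-alike of the hitch_pin alone.

How it is judged (in metres and radians):
On the way, in this order (a step that is already met when the one before it is completed fails the run):
1. the tow bar's shoulder is up against the ears (within 4 mm), square in the yoke (x of bar_eye in the frame of yoke_hole between -0.004 and 0.004 m and angle between the x axis of tow_bar and the x axis of yoke, either way round below 0.1 rad and angle between tow_bar's own z axis and vertical below 0.1 rad and y of bar_eye in the frame of yoke_hole between -0.008 and 0.008 m), for 0.2 s.
2. the pin is through both ears and the eye, its head within 4 mm of the boss (y of hitch_pin in the frame of yoke_hole between -0.062 and -0.054 m and angle between the y axis of hitch_pin and the y axis of yoke, either way round below 0.08 rad and x of pin_tip in the frame of yoke_hole between -0.006 and 0.006 m and z of pin_tip in the frame of yoke_hole between -0.006 and 0.006 m), for 0.2 s.
At the end, for the whole second after the job is handed in: Shoulder against the ears: eye within 4 mm of the hole axis along the mouth, 8 mm of mid-gap, 0.1 rad of square and upright. Pin through boss, ears and eye: head within 4 mm of the boss, tip within 6 mm of the hole axis, 0.08 rad of it. Both at rest (all of step 1 and all of step 2 and linear speed of each of tow_bar, hitch_pin below 0.02 m/s); the robot touches nothing.
It fails at once if a bystander is shifted by more than 30 mm or knocked over (distance of any of offcut, bolt, nail_tin, wrench, hammer, mug, glue, tape from where it was at the start of the episode above 0.03 m or angle between any of nail_tin, mug, glue, tape, bolt's own z axis and vertical above 0.5 rad).
It also fails if it takes over 54 s, if anything falls off the work surface, if the arm or the gripper's body presses on something with over 40 N, if the wrist force passes 120 N, or if a joint passes its speed limit or range.

## Working session

There is one attempt and no reset: what is moved stays moved. The work goes in short steps, Python scripts to look and compute and a shell command to move; the robot and the scene stay as the last step left them, time stands still between calls to the robot, and variables do not carry over. Pictures are saved under pics/ and viewed, about 8 in all and at most 12, crops included, and the job is handed in when it is done.

```bash
mkdir -p pics; ls; python3 - <<'E'
from cell import manip
import cv2
for n in("top","side"):
    p=manip.camera(n); cv2.imwrite(f"pics/{n}0.png",p["pixels"][:,:,::-1])
    print(n,p["fx"],p["cx"],p["cy"],p["extrinsics"].round(3).tolist() if hasattr(p["extrinsics"],'round') else p["extrinsics"])
    for o in("yoke","yoke_hole","tow_bar","bar_eye","bar_tail","hitch_pin","pin_tip","pin_head"):
        print(o,[([round(float(v)) for v in d["location"]],round(d["conf"],2)) for d in manip.search_frame(p,o)])
print(manip.read_state())
E
```

```text
pics
top 437.4491459566886 326.44936217608307 200.67461310413822 [[0.129, -0.992, -0.0, -44.102], [-0.971, -0.126, -0.202, 529.084], [0.2, 0.026, -0.979, 1219.152], [0.0, 0.0, 0.0, 1.0]]
yoke [([590, 49, 22], 0.58)]
yoke_hole [([589, 48, 19], 0.92)]
tow_bar [([528, 68, 70], 0.63)]
bar_eye []
bar_tail [([527, 70, 72], 0.79)]
hitch_pin [([732, -167, 18], 0.81), ([615, -60, 63], 0.71), ([562, -214, 2], 0.7), ([331, -175, 17], 0.55), ([421, -350, 22], 0.51)]
pin_tip [([733, -170, 19], 0.8), ([531, 66, 70], 0.73), ([332, -174, 20], 0.68), ([418, -349, 17], 0.65), ([622, -55, 68], 0.47)]
pin_head [([331, -170, 22], 0.7), ([621, -52, 66], 0.66), ([426, -500, 57], 0.65), ([731, -167, 19], 0.52), ([415, -352, 18], 0.52)]
side 398.1009791603496 319.47830187291447 198.72225105081162 [[-0.942, -0.335, -0.013, 488.162], [-0.25, 0.727, -0.639, 172.471], [0.224, -0.599, -0.769, 1097.564], [0.0, 0.0, 0.0, 1.0]]
yoke [([588, 83, 19], 0.66)]
yoke_hole [([591, 83, 18], 0.71)]
tow_bar [([528, 77, 66], 0.95)]
bar_eye [([525, 76, 66], 0.95)]
bar_tail [([529, 76, 66], 0.9)]
hitch_pin [([423, -340, 17], 0.7
[... 298 characters left out ...]
-170, 15], 0.53), ([329, -169, 18], 0.52)]
{'clock': 0.9, 'joints': array([-1.34256895e+00,  2.99875980e-01,  1.52102187e+00, -7.84942912e-06,
        1.32069183e+00, -6.65946533e-02]), 'qd': array([-0.00049635,  0.00168559, -0.00096352, -0.00061414, -0.0002048 ,
        0.00099585]), 'effort': array([ 1.72044576e-03, -5.31654310e+01, -3.52903318e+01,  7.09603680e-02,
        2.12607009e-02,  3.56581972e-05]), 'eef_pos': array([ 159.80754376, -526.25408843,  205.44950025]), 'eef_rot': array([3.14159019e+00, 7.78623779e-06, 2.94823971e-01]), 'wrist_force': array([ 0.83195629, -0.23410736, -0.06240642]), 'moment': array([ 0.03399959, -0.03892487, -0.02302845]), 'finger_gap': 94.06877347321738}
```

View pics/top0.png

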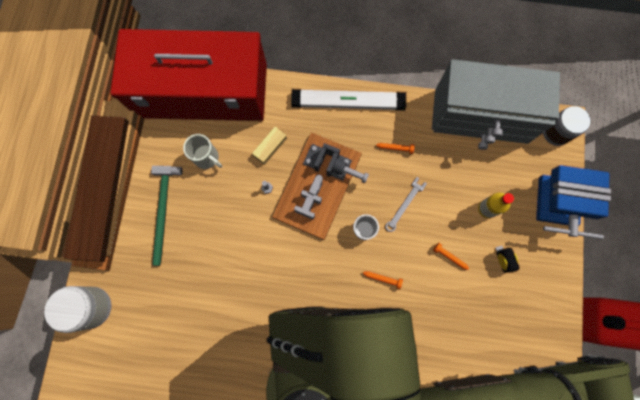

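View pics/side0.png

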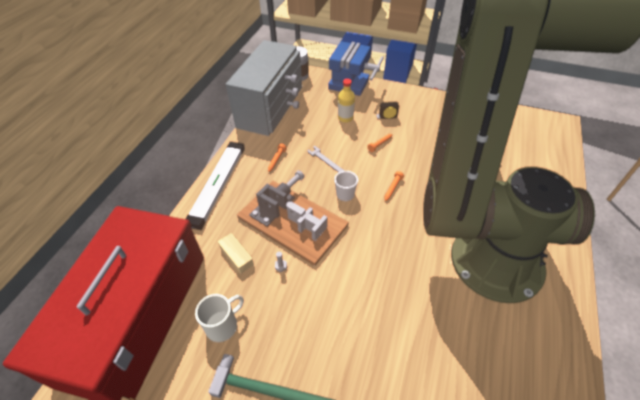

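```bash
cat > h.py <<'E'
from cell import manip
import cv2, numpy as np
def proj(p,P):
    E=np.array(p["extrinsics"]); c=np.atleast_2d(P)@E[:3,:3].T+E[:3,3]
    return np.c_[p["fx"]*c[:,0]/c[:,2]+p["cx"],p["fy"]*c[:,1]/c[:,2]+p["cy"]]
def rect(p,z,x0,y0,w,s):
    # output: up=+x,right=-y ; centred x0,y0, w mm across, s px/mm
    c=np.array([[x0+w/2,y0+w/2,z],[x0+w/2,y0-w/2,z],[x0-w/2,y0-w/2,z],[x0-w/2,y0+w/2,z]])
    n=w*s; d=np.float32([[0,0],[n,0],[n,n],[0,n]])
    H=cv2.getPerspectiveTransform(np.float32(proj(p,c)),d)
    return cv2.warpPerspective(p["pixels"][:,:,::-1].copy(),H,(int(n),int(n)),flags=cv2.INTER_CUBIC)
def w2(o,yaw,P):
    c,s=np.cos(yaw),np.sin(yaw); P=np.atleast_2d(P).astype(float)
    return np.c_[o[0]+c*P[:,0]-s*P[:,1],o[1]+s*P[:,0]+c*P[:,1],P[:,2]]
E
python3 - <<'E'
from h import *
a=manip.camera("top"); b=manip.camera("side")
out=[]
for p,nm in((a,"top"),(b,"side")):
    r=rect(p,20,560,40,400,2)
    hsv=cv2.cvtColor(r,cv2.COLOR_BGR2HSV)
    if nm=="top": R=r
    m=manip.masks_of(p,"yoke")
    for d in m[:1]:
        M=d["mask"].astype(np.uint8); print(nm,"mask",d["conf"],M.sum(),cv2.boundingRect(M))
    cols=proj(p,[[560,40,20],[500,90,20],[450,150,0],[500,40,20],[520,20,20]]).astype(int)
    print([ (c.tolist(),p["pixels"][c[1],c[0]].tolist()) for c in cols])
S=cv2.resize(b["pixels"][150:270,220:380,::-1],(800,600),interpolation=cv2.INTER_CUBIC)
cv2.imwrite("pics/rtop.png",cv2.resize(R,(600,600))); cv2.imwrite("pics/cside.png",S)
np.savez("shots.npz",top=a["pixels"],side=b["pixels"])
E
```

```text
top mask 0.55 4772 (273, 133, 88, 106)
[([322, 192], [157, 94, 48]), ([303, 210], [160, 156, 161]), ([281, 225], [167, 126, 76]), ([319, 212], [172, 104, 53]), ([327, 206], [181, 109, 58])]
side mask 0.6 4195 (237, 181, 111, 84)
[([301, 215], [139, 129, 129]), ([314, 233], [127, 115, 113]), ([324, 259], [180, 141, 104]), ([320, 220], [228, 217, 219]), ([316, 213], [227, 160, 111])]
```

View pics/rtop.png

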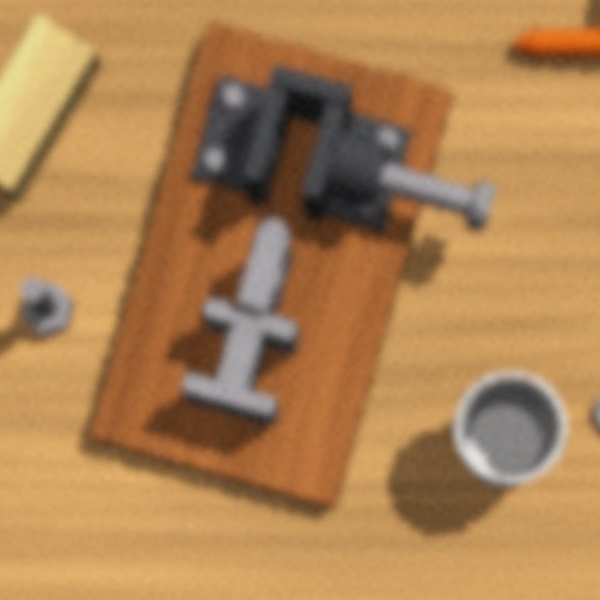

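View pics/cside.png

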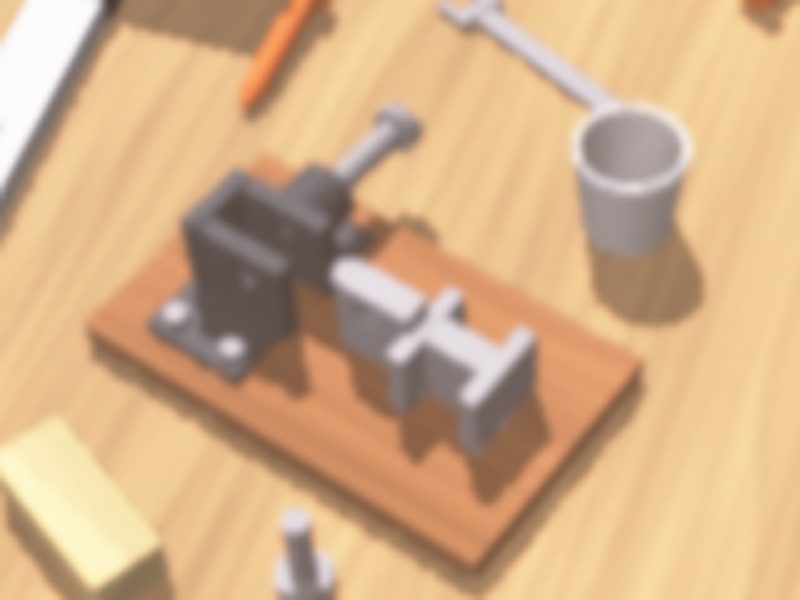

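```bash
cat > fit.py <<'E'
from h import *
from scipy.optimize import minimize, least_squares
def box(x0,x1,w,h,z0=20):
    return np.array([[x,y,z] for x in(x0,x1) for y in(-w/2,w/2) for z in(z0,z0+h)],float)
n=np.array([[8+20*np.cos(a)*1,10*np.sin(a),z] for a in np.linspace(-1.57,1.57,7) for z in(20,78)])
n[:,0]=18+10*np.cos(np.repeat(np.linspace(-1.57,1.57,7),2))
BAR=[np.r_[box(-30,18,20,58),n],box(-42,-30,60,50),box(-80,-42,20,50),box(-92,-80,60,50)]
def sil(p,parts,q,S=4):
    im=np.zeros((400*S//2*0+400,640),np.uint8); im=np.zeros((1600,2560),np.uint8)
    for P in parts:
        h=cv2.convexHull(np.float32(proj(p,w2(q[:2],q[2],P))*4+1.5)); cv2.fillConvexPoly(im,h.round().astype(np.int32),255)
    return cv2.resize(im,(640,400),interpolation=cv2.INTER_AREA)/255.
def fitbar(views,q0):
    ms=[]
    for p in views:
        d=manip.masks_of(p,"tow_bar"); ms.append(d[0]["mask"].astype(float) if d else None)
    def cost(s):
        q=[q0[0]+s[0],q0[1]+s[1],q0[2]+s[2]/50]
        return sum(np.abs(cv2.GaussianBlur(sil(p,BAR,q)-m,(0,0),1.)).sum() for p,m in zip(views,ms) if m is not None)
    r=minimize(cost,[0,0,0],method="Nelder-Mead",options=dict(initial_simplex=[[0,0,0],[8,0,0],[0,8,0],[0,0,6]],xatol=.1,fatol=.5))
    s=r.x; return np.array([q0[0]+s[0],q0[1]+s[1],q0[2]+s[2]/50]),r.fun,[m.sum() if m is not None else None for m in ms]
def rel(q,y):
    c,s=np.cos(y[2]),np.sin(y[2]); d=q[:2]-y[:2]
    return np.array([c*d[0]+s*d[1],-s*d[0]+c*d[1],q[2]-y[2]])
E
python3 - <<'E'
from fit import *
a=manip.camera("top"); b=manip.camera("side")
C=[[80,85,20],[80,-85,20],[-210,-85,20],[-210,85,20]]
ct=proj(a,[[745.3,101.3,20],[696.7,-63.3,20],[420,16.7,20],[466.7,180,20]])
cs=np.array([[88,328],[265,155],[640,362],[475,570]])/5+[220,150]
cs=cs[[0,1,2,3]]
def f(q,views): return np.concatenate([(proj(p,w2(q[:2],q[2],C))-c).ravel() for p,c in views])
for v in([(a,ct)],[(b,cs)],[(a,ct),(b,cs)]):
    r=least_squares(f,[644,40,-.28],args=(v,),x_scale=[1,1,.01]); print(r.x.round(3),np.abs(r.fun).max().round(2))
y=r.x; np.save("yoke.npy",y)
for v in([a],[b],[a,b]):
    q,c,n=fitbar(v,w2(y[:2],y[2],[[-80,0,0]])[0][:2].tolist()+[y[2]]); print("bar",q.round(3),c.round(1),n,"rel",rel(q,y).round(3))
# overlay
im=rect(a,70,570,40,300,2); 
def R(P): 
    u=proj(a,P); return u
S=5;x0,y0=265,130
big=cv2.resize(a["pixels"][y0:y0+115,x0:x0+110,::-1],None,fx=S,fy=S,interpolation=cv2.INTER_CUBIC)
def line(P,col):
    u=((proj(a,P)-[x0,y0]+.5)*S).astype(np.int32); cv2.polylines(big,[u.reshape(-1,1,2)],True,col,1)
line(w2(y[:2],y[2],C),(0,255,0))
for sy in(-1,1): line(w2(y[:2],y[2],[[-30,sy*13.5,82],[30,sy*13.5,82],[30,sy*25.5,82],[-30,sy*25.5,82]]),(0,255,255))
for P in BAR: 
    T=P[P[:,2]>60]; h=cv2.convexHull(np.float32(T[:,:2]))[:,0]; line(w2(q[:2],q[2],np.c_[h,np.full(len(h),T[0,2])]),(0,0,255))
line(w2(y[:2],y[2],[[0,-58,60],[0,-120,60],[0,-132,60]]),(255,0,0))
cv2.imwrite("pics/ov.png",big)
E
```

```text
[ 6.44693e+02  4.07290e+01 -2.79000e-01] 0.46
[ 6.43668e+02  4.43740e+01 -2.78000e-01] 1.3
[ 6.44334e+02  4.22420e+01 -2.79000e-01] 1.21
bar [ 5.72207e+02  6.04150e+01 -2.75000e-01] 32.4 [np.float64(579.0)] rel [-7.4344e+01 -2.3770e+00  3.0000e-03]
bar [ 5.72444e+02  5.80810e+01 -2.70000e-01] 64.1 [np.float64(773.0)] rel [-7.3473e+01 -4.5560e+00  9.0000e-03]
bar [ 5.71548e+02  5.92180e+01 -2.91000e-01] 119.2 [np.float64(579.0), np.float64(773.0)] rel [-7.4648e+01 -3.7100e+00 -1.3000e-02]
```

View pics/ov.png

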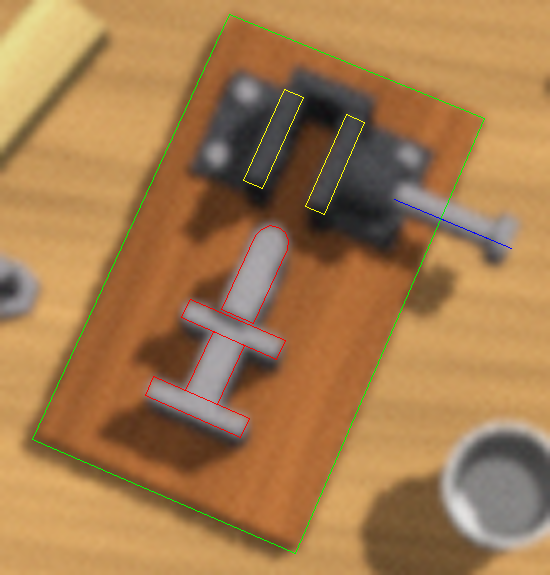

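```bash
cat >> h.py <<'E'
def yrect(p,y,z,x0,x1,y0,y1,s):
    c=w2(y[:2],y[2],[[x1,y1,z],[x1,y0,z],[x0,y0,z],[x0,y1,z]]); W,Hh=int((y1-y0)*s),int((x1-x0)*s)
    H=cv2.getPerspectiveTransform(np.float32(proj(p,c)+.0),np.float32([[0,0],[W,0],[W,Hh],[0,Hh]]))
    return cv2.warpPerspective(p["pixels"][:,:,::-1].copy(),H,(W,Hh),flags=cv2.INTER_CUBIC)
E
python3 - <<'E'
from h import *
y=np.array([644.7,40.7,-.279]); np.save("yoke.npy",y)
o=[]
for n,z in(("top",82),("side",82),("top",60),("side",60)):
    p=manip.camera(n)
    if z==82: r=yrect(p,y,82,-60,60,-40,40,5); 
    else: r=yrect(p,y,60,-25,25,-140,-40,4)
    if z==82:
        for v in(-25.5,-13.5,13.5,25.5):
            u=int((40-v)*5); cv2.line(r,(u,0),(u,60),(0,255,0),1);cv2.line(r,(u,520),(u,600),(0,255,0),1)
        for x in(-30,30): u=int((60-x)*5); cv2.line(r,(0,u),(60,u),(0,255,255),1);cv2.line(r,(340,u),(400,u),(0,255,255),1)
    else: cv2.line(r,(0,100),(400,100),(0,255,0),1); [cv2.line(r,(int((-40-v)*4),0),(int((-40-v)*4),30),(0,255,255),1) for v in(-58,-120,-132)]
    o.append(r)
cv2.imwrite("pics/ears.png",np.vstack([np.hstack(o[:2])[:400+0],np.hstack(o[2:])]) if 0 else np.vstack([cv2.resize(np.hstack(o[:2]),(534,400)) ,cv2.resize(np.hstack(o[2:]),(534,134))]))
E
```

```text
(no output)
```

View pics/ears.png

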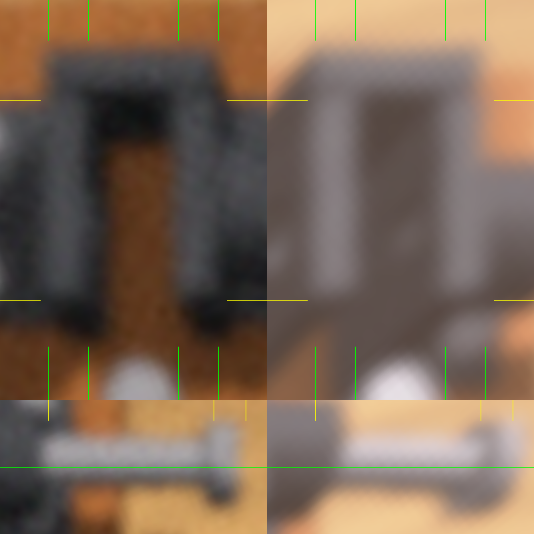

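```bash
T='{"offset":[0.353,0.602,0.0],"spin":-33}'; python3 -m crank '[{"offset":[0.353,0.602,0.0],"spin":-33},{"offset":[0.353,0.602,0.0],"spin":-33},{"offset":[0.353,0.602,0.0],"spin":-33},{"offset":[0.353,0.602,0.0],"spin":-33},{"offset":[0.353,0.602,0.0],"spin":-33},{"offset":[0.353,0.602,0.0],"spin":-33},{"offset":[0.353,0.602,0.0],"spin":-33},{"offset":[0.353,0.602,0.0],"spin":-33}]' 0.6 15
```

```text
clock: 2.27
eef_pos: [326.0, -242.2, 205.7]
eef_rot: [3.141, -0.001, -0.282]
wrist_force: [0.9, -0.0, 0.5]
finger_gap: 56.5
```

```bash
python3 -m crank '[{"offset":[0.187,0.318,0],"spin":0},{"offset":[0.187,0.318,0],"spin":0},{"offset":[0.187,0.318,0],"spin":0},{"offset":[0.187,0.318,0],"spin":0},{"offset":[0.187,0.318,0],"spin":0},{"offset":[0.187,0.318,0],"spin":0},{"offset":[0.187,0.318,0],"spin":0},{"offset":[0.187,0.318,0],"spin":0}]'
python3 -m crank '[{"offset":[0.0,0.03,0],"spin":0},{"offset":[0.0,0.03,0],"spin":0},{"offset":[0.0,0.03,0],"spin":0},{"offset":[0.0,0.03,-0.02],"spin":0},{"offset":[0.0,0.03,-0.05],"spin":0},{"offset":[0.0,0.03,-0.08],"spin":0},{"offset":[0.0,0.03,-0.08],"spin":0},{"offset":[0.0,0.03,-0.08],"spin":0}]'
```

```text
clock: 2.93
eef_pos: [494.8, 45.8, 205.9]
eef_rot: [3.141, -0.001, -0.281]
wrist_force: [0.2, -1.8, 0.5]
finger_gap: 56.7
clock: 3.6
eef_pos: [494.4, 74.8, 125.9]
eef_rot: [3.141, 0.001, -0.283]
wrist_force: [-0.0, 0.2, 0.7]
finger_gap: 56.3
```

```bash
python3 -m crank '[{"offset":[0.019,0.001,0],"spin":0},{"offset":[0.019,0.001,0],"spin":0},{"offset":[0.019,0.001,-0.03],"spin":0},{"offset":[0.019,0.001,-0.05],"spin":0},{"offset":[0.019,0.001,-0.07],"spin":0},{"offset":[0.019,0.001,-0.09],"spin":0},{"offset":[0.019,0.001,-0.093],"spin":0},{"offset":[0.019,0.001,-0.093],"spin":0}]'
python3 - <<'E'
from h import *
a=manip.camera("top");b=manip.camera("side")
A=a["pixels"][110:250,240:390,::-1];B=b["pixels"][140:280,220:370,::-1]
cv2.imwrite("pics/g1.png",cv2.resize(np.hstack([A,B]),(800,373),interpolation=cv2.INTER_CUBIC))
E
```

```text
clock: 4.27
eef_pos: [513.4, 75.5, 33.6]
eef_rot: [3.141, 0.001, -0.283]
wrist_force: [0.1, -0.8, -0.7]
finger_gap: 56.5
```

View pics/g1.png

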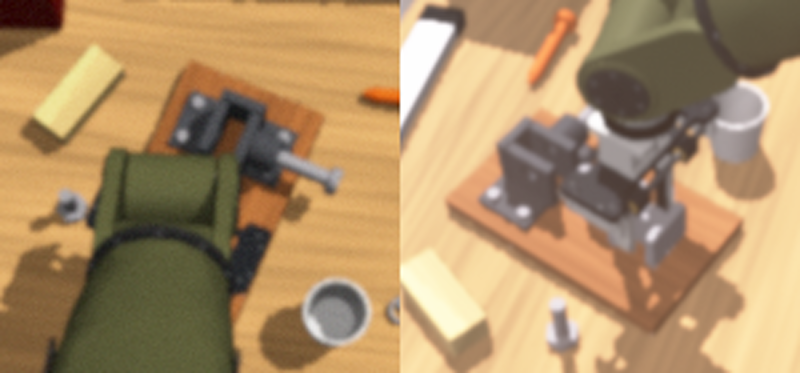

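The fingers straddle the bar between shoulder and tail plates (right half, around (620,210)), with no contact. Now I grip.

```bash
python3 -m crank '[{"offset":[0,0,0],"spin":0},{"offset":[0,0,0],"spin":0},{"offset":[0,0,0],"spin":0},{"offset":[0,0,0],"spin":0},{"offset":[0,0,0],"spin":0},{"offset":[0,0,0],"spin":0},{"offset":[0,0,0],"spin":0},{"offset":[0,0,0],"spin":0}]' 0 20
```

```text
clock: 5.03
eef_pos: [514.3, 75.8, 34.9]
eef_rot: [3.142, -0.002, -0.283]
wrist_force: [-1.2, 2.0, 1.8]
finger_gap: 19.9
```

```bash
python3 -m crank '[{"offset":[0.001,0.003,-0.001],"spin":0.2},{"offset":[0.001,0.003,-0.001],"spin":0.2},{"offset":[0.010,0.0005,-0.001],"spin":0.2},{"offset":[0.02,-0.0025,-0.001],"spin":0.2},{"offset":[0.03,-0.0055,-0.001],"spin":0.2},{"offset":[0.04,-0.008,-0.001],"spin":0.2},{"offset":[0.045,-0.0095,-0.001],"spin":0.2},{"offset":[0.045,-0.0095,-0.001],"spin":0.2}]' 0 20
python3 - <<'E'
from h import *
a=manip.camera("top");b=manip.camera("side")
y=np.array([646.8,40.8,-.279]); np.save("yoke.npy",y)
print(manip.read_state()["eef_pos"],manip.read_state()["wrist_force"])
o=[]
for p in(a,b):
    r=yrect(p,y,80,-80,60,-40,40,5)
    for v in(-10,10): u=int((40-v)*5); cv2.line(r,(u,0),(u,60),(0,255,0),1)
    o.append(r)
cv2.imwrite("pics/g2.png",cv2.resize(np.hstack(o),(686,600)))
E
```

```text
clock: 5.7
eef_pos: [559.6, 66.4, 34.4]
eef_rot: [-3.141, -0.001, -0.279]
wrist_force: [-3.1, 0.9, 8.8]
finger_gap: 20.0
[559.62436966  66.42884846  34.45808196] [-0.40528477  1.20272899  8.25541738]
```

View pics/g2.png

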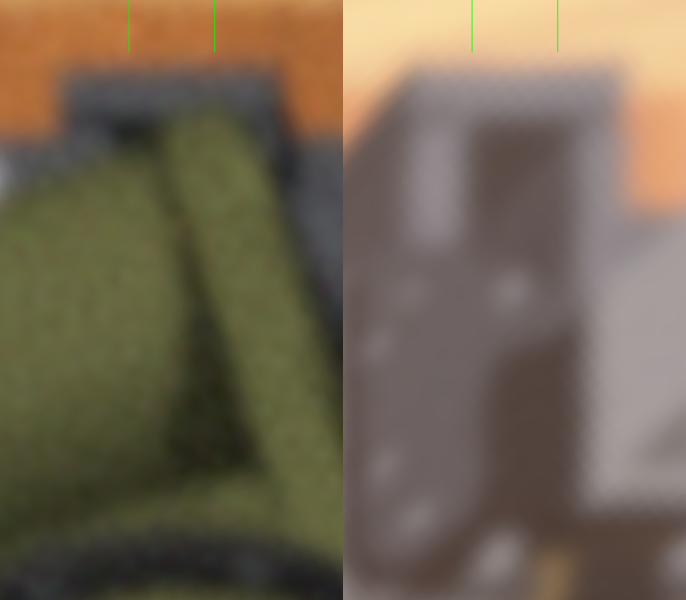

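The gripper hides most of it, but the nose is inside the gap with only about 1 N side force. I'll keep going and watch the force.

```bash
python3 -m crank '[{"offset":[0.004,-0.001,0],"spin":0},{"offset":[0.008,-0.0025,0],"spin":0},{"offset":[0.012,-0.0035,0],"spin":0},{"offset":[0.016,-0.0045,0],"spin":0},{"offset":[0.019,-0.0055,0],"spin":0},{"offset":[0.021,-0.006,0],"spin":0},{"offset":[0.021,-0.006,0],"spin":0},{"offset":[0.021,-0.006,0],"spin":0}]'
python3 -m crank '[{"offset":[0.001,-0.0003,0],"spin":0},{"offset":[0.002,-0.0006,0],"spin":0},{"offset":[0.003,-0.0009,0],"spin":0},{"offset":[0.004,-0.0011,0],"spin":0},{"offset":[0.004,-0.0011,0],"spin":0},{"offset":[0.004,-0.0011,0],"spin":0},{"offset":[0.004,-0.0011,0],"spin":0},{"offset":[0.004,-0.0011,0],"spin":0}]'
```

```text
clock: 6.47
eef_pos: [580.1, 60.6, 34.5]
eef_rot: [-3.142, -0.001, -0.279]
wrist_force: [-4.4, 1.4, 5.0]
finger_gap: 19.5
clock: 7.13
eef_pos: [583.3, 59.8, 34.4]
eef_rot: [3.141, 0.001, -0.279]
wrist_force: [-7.6, 1.7, 5.9]
finger_gap: 19.8
```

```bash
python3 -m crank '[{"offset":[0.001,-0.0003,0],"spin":0},{"offset":[0.002,-0.0006,0],"spin":0},{"offset":[0.003,-0.0009,0],"spin":0},{"offset":[0.004,-0.0011,0],"spin":0},{"offset":[0.005,-0.0014,0],"spin":0},{"offset":[0.005,-0.0014,0],"spin":0},{"offset":[0.005,-0.0014,0],"spin":0},{"offset":[0.005,-0.0014,0],"spin":0}]'
```

```text
clock: 7.8
eef_pos: [587.6, 58.7, 34.4]
eef_rot: [3.141, 0.003, -0.279]
wrist_force: [-7.2, 2.3, 6.9]
finger_gap: 19.8
```

```bash
python3 -m crank '[{"offset":[0.001,-0.0003,0],"spin":0},{"offset":[0.002,-0.0006,0],"spin":0},{"offset":[0.003,-0.0009,0],"spin":0},{"offset":[0.004,-0.0011,0],"spin":0},{"offset":[0.005,-0.0014,0],"spin":0},{"offset":[0.005,-0.0014,0],"spin":0},{"offset":[0.005,-0.0014,0],"spin":0},{"offset":[0.005,-0.0014,0],"spin":0}]'
```

```text
clock: 8.47
eef_pos: [591.5, 57.7, 34.4]
eef_rot: [3.141, 0.006, -0.279]
wrist_force: [-9.0, 3.0, 8.2]
finger_gap: 20.3
```

```bash
python3 -m crank '[{"offset":[0.001,-0.0003,0],"spin":0},{"offset":[0.002,-0.0006,0],"spin":0},{"offset":[0.003,-0.0009,0],"spin":0},{"offset":[0.004,-0.0011,0],"spin":0},{"offset":[0.005,-0.0014,0],"spin":0},{"offset":[0.006,-0.0017,0],"spin":0},{"offset":[0.006,-0.0017,0],"spin":0},{"offset":[0.006,-0.0017,0],"spin":0}]'
python3 - <<'E'
from h import *
b=manip.camera("side"); y=np.load("yoke.npy")
B=b["pixels"][150:250,235:365,::-1]
cv2.imwrite("pics/g3.png",cv2.resize(B,(780,600),interpolation=cv2.INTER_CUBIC))
E
```

```text
clock: 9.13
eef_pos: [594.8, 56.7, 33.8]
eef_rot: [3.139, 0.013, -0.279]
wrist_force: [-21.4, 3.8, 10.6]
finger_gap: 19.8
```

View pics/g3.png

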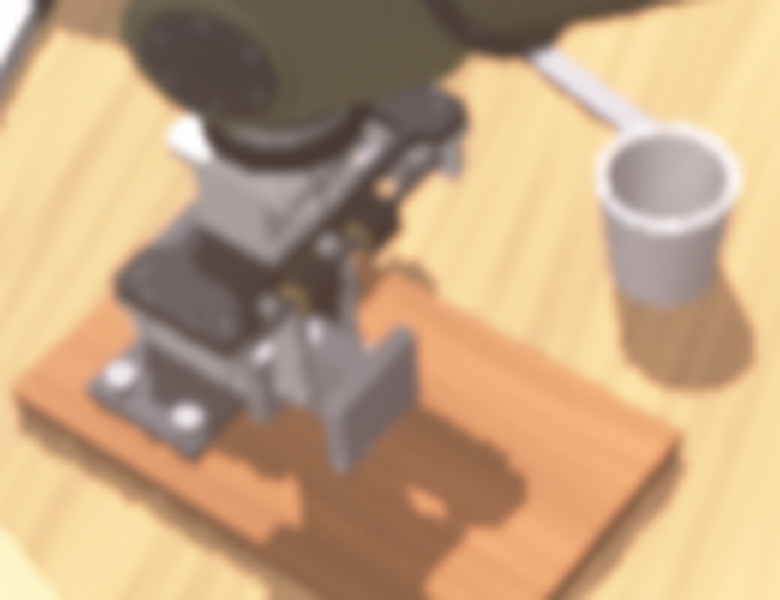

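The shoulder looks seated on the ears (contact near (265,390) in the crop, 21 N reaction). I'll release and lift.

```bash
python3 -m crank '[{"offset":[0,0,0],"spin":0},{"offset":[0,0,0],"spin":0},{"offset":[0,0,0],"spin":0},{"offset":[0,0,0],"spin":0},{"offset":[0,0,0],"spin":0},{"offset":[0,0,0],"spin":0},{"offset":[0,0,0.02],"spin":0},{"offset":[0,0,0.05],"spin":0}]' 0.55 20
python3 -m crank '[{"offset":[0,0,0.03],"spin":0},{"offset":[0,0,0.07],"spin":0},{"offset":[0,0,0.1],"spin":0},{"offset":[0,-0.04,0.1],"spin":0},{"offset":[0,-0.08,0.1],"spin":0},{"offset":[0,-0.12,0.1],"spin":0},{"offset":[0,-0.155,0.1],"spin":0},{"offset":[0,-0.155,0.1],"spin":0}]' 0.2
python3 - <<'E'
from h import *
a=manip.camera("top");b=manip.camera("side"); y=np.load("yoke.npy")
o=[]
for p in(a,b):
    r=yrect(p,y,80,-110,60,-45,45,5)
    o.append(r)
A=cv2.resize(np.hstack(o),(612,578))
cv2.imwrite("pics/g4.png",A)
E
```

```text
clock: 9.85
eef_pos: [593.3, 56.6, 81.8]
eef_rot: [3.138, 0.018, -0.279]
wrist_force: [0.1, -0.3, 0.2]
finger_gap: 51.6
clock: 10.52
eef_pos: [592.9, -103.9, 181.7]
eef_rot: [3.137, 0.018, -0.283]
wrist_force: [-0.5, 0.5, -1.0]
finger_gap: 18.9
```

View pics/g4.png

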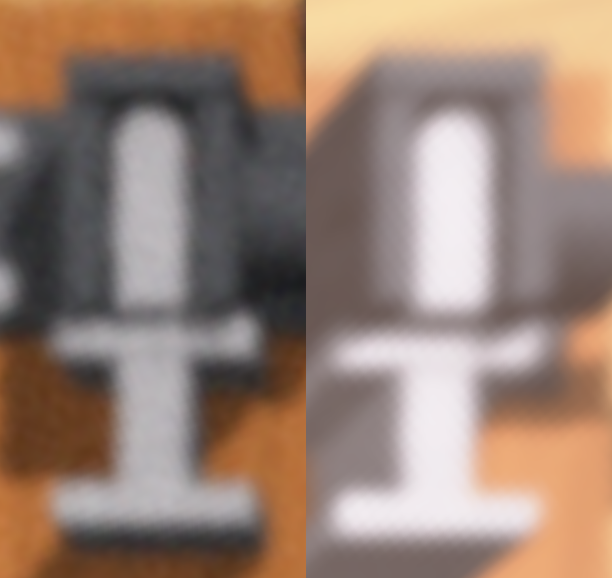

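```bash
python3 -m crank '[{"offset":[0.008,-0.017,0],"spin":0.2},{"offset":[0.008,-0.017,-0.03],"spin":0.2},{"offset":[0.008,-0.017,-0.06],"spin":0.2},{"offset":[0.008,-0.017,-0.09],"spin":0.2},{"offset":[0.008,-0.017,-0.12],"spin":0.2},{"offset":[0.008,-0.017,-0.133],"spin":0.2},{"offset":[0.008,-0.017,-0.133],"spin":0.2},{"offset":[0.008,-0.017,-0.133],"spin":0.2}]' 0 30
python3 - <<'E'
from h import *
a=manip.camera("top");b=manip.camera("side"); 
A=a["pixels"][130:230,290:400,::-1];B=b["pixels"][130:230,240:350,::-1]
cv2.imwrite("pics/g5.png",cv2.resize(np.hstack([A,B]),(800,364),interpolation=cv2.INTER_CUBIC))
E
```

```text
clock: 11.28
eef_pos: [601.6, -115.9, 49.4]
eef_rot: [3.138, 0.018, -0.277]
wrist_force: [0.3, -0.6, 0.8]
finger_gap: 0.8
```

View pics/g5.png

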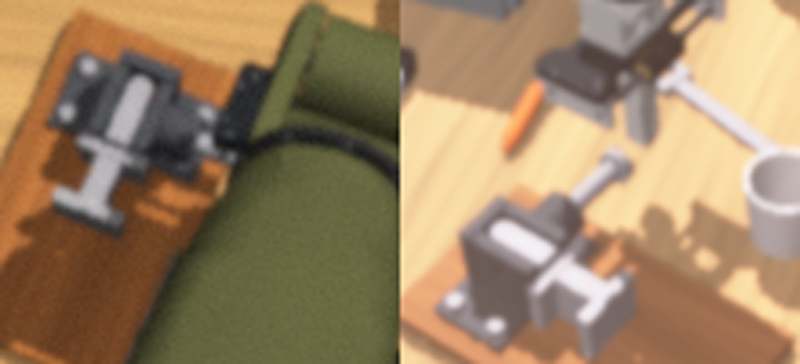

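Fingers shut, directly behind the grey pin's head, right half at (640,110) against head (620,160). The orange pins are elsewhere. Pushing along the pin axis.

```bash
python3 -m crank '[{"offset":[0.0014,0.0048,0],"spin":0},{"offset":[0.0028,0.0096,0],"spin":0},{"offset":[0.0041,0.0144,0],"spin":0},{"offset":[0.0055,0.0192,0],"spin":0},{"offset":[0.0069,0.024,0],"spin":0},{"offset":[0.0083,0.0288,0],"spin":0},{"offset":[0.0096,0.0336,0],"spin":0},{"offset":[0.0096,0.0336,0],"spin":0}]'
python3 -m crank '[{"offset":[0.0008,0.0029,0],"spin":0},{"offset":[0.0017,0.0058,0],"spin":0},{"offset":[0.0025,0.0086,0],"spin":0},{"offset":[0.0033,0.0115,0],"spin":0},{"offset":[0.0041,0.0144,0],"spin":0},{"offset":[0.005,0.0173,0],"spin":0},{"offset":[0.005,0.0173,0],"spin":0},{"offset":[0.005,0.0173,0],"spin":0}]'
```

```text
clock: 12.05
eef_pos: [612.2, -84.9, 52.2]
eef_rot: [3.134, 0.013, -0.277]
wrist_force: [-4.3, -15.4, 10.9]
finger_gap: 0.7
clock: 12.72
eef_pos: [617.4, -69.5, 53.6]
eef_rot: [3.131, 0.012, -0.278]
wrist_force: [-6.5, -15.1, 11.4]
finger_gap: 0.6
```

```bash
python3 -m crank '[{"offset":[0.0008,0.0029,-0.002],"spin":0},{"offset":[0.0017,0.0058,-0.003],"spin":0},{"offset":[0.0025,0.0086,-0.003],"spin":0},{"offset":[0.0033,0.0115,-0.003],"spin":0},{"offset":[0.0041,0.0144,-0.003],"spin":0},{"offset":[0.005,0.0173,-0.003],"spin":0},{"offset":[0.005,0.0173,-0.003],"spin":0},{"offset":[0.005,0.0173,-0.003],"spin":0}]'
python3 -m crank '[{"offset":[0.0005,0.0019,0],"spin":0},{"offset":[0.0011,0.0038,0],"spin":0},{"offset":[0.0017,0.0058,0],"spin":0},{"offset":[0.0022,0.0077,0],"spin":0},{"offset":[0.0028,0.0096,0],"spin":0},{"offset":[0.0028,0.0096,0],"spin":0},{"offset":[0.0028,0.0096,0],"spin":0},{"offset":[0.0028,0.0096,0],"spin":0}]'
```

```text
clock: 13.38
eef_pos: [622.4, -56.5, 53.4]
eef_rot: [3.125, 0.009, -0.279]
wrist_force: [-15.2, -28.2, 23.8]
finger_gap: 0.7
clock: 14.05
eef_pos: [625.2, -46.3, 53.1]
eef_rot: [3.126, 0.01, -0.279]
wrist_force: [0.1, -0.4, 1.1]
finger_gap: 0.4
```

```bash
python3 -m crank '[{"offset":[0.0003,0.001,0],"spin":0},{"offset":[0.0006,0.0019,0],"spin":0},{"offset":[0.0008,0.0029,0],"spin":0},{"offset":[0.0011,0.0038,0],"spin":0},{"offset":[0.0014,0.0048,0],"spin":0},{"offset":[0.0014,0.0048,0],"spin":0},{"offset":[0.0014,0.0048,0],"spin":0},{"offset":[0.0014,0.0048,0],"spin":0}]'
python3 - <<'E'
from fit import *
b=manip.camera("side"); y=np.load("yoke.npy")
for o in("hitch_pin","pin_head","pin_tip","tow_bar"):
    for d in manip.search_frame(b,o):
        L=np.array(d["location"]); 
        if np.linalg.norm(L[:2]-y[:2])<170: print(o,rel(np.r_[L[:2],y[2]],y)[:2].round(),L[2].round(),round(d["conf"],2))
q,c,n=fitbar([b],y); print(rel(q,y).round(3),c,n)
E
```

```text
clock: 14.72
eef_pos: [626.6, -41.4, 53.1]
eef_rot: [3.126, 0.01, -0.279]
wrist_force: [-0.5, -2.6, 2.3]
finger_gap: 0.6
pin_head [-12.  26.] 63.0 0.38
tow_bar [-58.   9.] 69.0 0.57
[ 1.049 -1.578 -0.015] 121.36936740221924 [np.float64(673.0)]
```

```bash
python3 -m crank '[{"offset":[0.0003,0.001,0],"spin":0},{"offset":[0.0006,0.0019,0],"spin":0},{"offset":[0.0008,0.0029,0],"spin":0},{"offset":[0.0011,0.0038,0],"spin":0},{"offset":[0.0011,0.0038,0],"spin":0},{"offset":[0.0011,0.0038,0],"spin":0},{"offset":[0.0011,0.0038,0],"spin":0},{"offset":[0.0011,0.0038,0],"spin":0}]'
```

```text
clock: 15.68
eef_pos: [627.3, -39.1, 53.1]
eef_rot: [3.124, 0.01, -0.279]
wrist_force: [-5.1, -13.1, 5.4]
finger_gap: 0.6
```

```bash
python3 -m crank '[{"offset":[0.0006,0.0019,0],"spin":0},{"offset":[0.0011,0.0038,0],"spin":0},{"offset":[0.0014,0.0048,0],"spin":0},{"offset":[0.0014,0.0048,0],"spin":0},{"offset":[0.0014,0.0048,0],"spin":0},{"offset":[0.0014,0.0048,0],"spin":0},{"offset":[0.0014,0.0048,0],"spin":0},{"offset":[0.0014,0.0048,0],"spin":0}]'
```

```text
clock: 16.35
eef_pos: [627.3, -38.9, 53.2]
eef_rot: [3.117, 0.012, -0.281]
wrist_force: [-12.2, -32.1, 8.6]
finger_gap: 0.6
```

Hard stop at 34 N with 0.2 mm of travel, so the pin is home. I'll back off, rise clear, and check both cameras.

```bash
python3 -m crank '[{"offset":[-0.0055,-0.019,0],"spin":0},{"offset":[-0.011,-0.038,0],"spin":0},{"offset":[-0.014,-0.048,0],"spin":0},{"offset":[-0.014,-0.048,0.04],"spin":0},{"offset":[-0.014,-0.048,0.08],"spin":0},{"offset":[-0.014,-0.048,0.12],"spin":0},{"offset":[-0.014,-0.048,0.14],"spin":0},{"offset":[-0.014,-0.048,0.14],"spin":0}]'
python3 -m crank '[{"offset":[-0.02,-0.035,0],"spin":0},{"offset":[-0.04,-0.07,0],"spin":0},{"offset":[-0.06,-0.105,0],"spin":0},{"offset":[-0.08,-0.14,0],"spin":0},{"offset":[-0.1,-0.17,0],"spin":0},{"offset":[-0.12,-0.2,0],"spin":0},{"offset":[-0.12,-0.2,0],"spin":0},{"offset":[-0.12,-0.2,0],"spin":0}]'
python3 - <<'E'
from fit import *
a=manip.camera("top");b=manip.camera("side"); y=np.load("yoke.npy")
for v in([a],[b]):
    q,c,n=fitbar(v,y); print(rel(q,y).round(3),round(c),n)
o=[]
for p,s in((a,1),(b,1)):
    r=yrect(p,y,70,-100,50,-95,60,2.55); 
    for x in(-30,0): cv2.line(r,(0,int((50-x)*2.55)),(15,int((50-x)*2.55)),(0,255,0),1)
    for v in(-58,-70): cv2.line(r,(int((60-v)*2.55),0),(int((60-v)*2.55),20),(0,255,255),1)
    o.append(r)
cv2.imwrite("pics/end.png",np.hstack(o))
E
```

```text
clock: 17.02
eef_pos: [615.1, -86.6, 198.7]
eef_rot: [3.118, 0.004, -0.28]
wrist_force: [0.5, 0.5, 1.5]
finger_gap: 0.7
clock: 17.68
eef_pos: [494.3, -287.3, 197.9]
eef_rot: [3.119, 0.005, -0.283]
wrist_force: [0.9, 0.6, 0.7]
finger_gap: 0.3
[0. 0. 0.] 0 [None]
[ 0.743 -1.978 -0.018] 164 [np.float64(648.0)]
```

View pics/end.png

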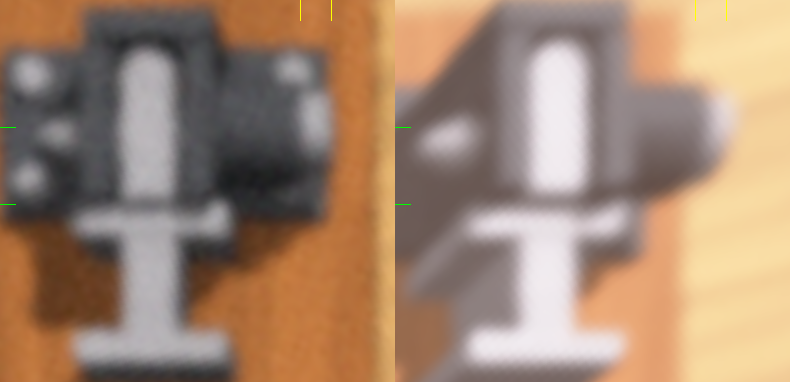

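The pin tip pokes out of the far ear (left half (60,133), right half (450,135)). Its head is flush on the boss at (315,120), between the -58 and -70 marks, and the shoulder is on the ears.

```bash
python3 -c "
from cell import manip
print(manip.sign_off())"
```

```text
the job is handed in; nothing more can be done
None
```

The tow bar is coupled to the yoke and the job is handed in, at about 18 s on the clock; no verdict was reported.

- **Tow bar:** I gripped the bar between its shoulder and tail plates and slid it into the yoke until it met the ears with about 21 N. The last side-camera fit puts it about 0.7 mm from home along the mouth, 2 mm off mid-gap and 0.02 rad out of square.
- **Hitch pin:** I pushed the grey pin's head with the shut fingers until it stopped hard at about 34 N. Midway, the push rose to about 40 N at the wrist and then let go as the pin went through. The last pictures from both cameras show the tip out beyond the far ear and the head against the boss.
- **What didn't check out:** the network found no tow bar in the last top picture, so that view has no numeric fit. The fit error in the side view was also rather high, so I relied on the pictures and the contact stops. The pin's final position was not measured separately.
- **Bystanders:** the arm ended clear of everything. I did not measure the bystanders again at the end; the orange look-alikes were left alone.

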